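# Set out the evening row on the TV stand

## Task

Make a tidy row on the TV stand, where a round speaker, a glass coaster and a potted plant already stand in line, the coaster in the middle; leave these three where they are. Stand the white cup upright on the middle of the coaster and the bud vase upright midway between the coaster and the speaker; lay the steel pill case flat, lid up, midway between the coaster and the plant, and set the small round tin flat on the middle of the pill case. Do not move the remote control, and let go of everything at the end.

Things in the scene. Friction and masses are not known exactly. Their poses are not given: they have to be found in the camera images.
- cup_center (a point): White ceramic cup without a handle, round, outer diameter 62 mm (58 mm at the foot), 75 mm tall, wall 4 mm, open at the top. Stands upright, loose. The point is on its axis half-way up, 37.5 mm above its underside; z points up through the mouth.
- vase_center (a point): Terracotta bud vase, round, 106 mm tall: a straight body 46 mm in diameter from 6 to 62 mm above the underside, then a shoulder to a neck 20 to 22 mm in diameter and a 28 mm lip. Stands upright, loose. The point is on its axis half-way up, 53 mm above its underside; z points up.
- pill_case_center (a point): Closed stainless steel pill case with a flip-top lid (the lid stays shut, it is one rigid piece): a flat box 80 mm long (its x), 52 mm wide (its y), 24 mm tall, lying lid up, loose. A hinge barrel shows at its +x end, a thumb catch at its -x end. The point is its centre, 12 mm above its underside; z points up out of the lid.
- tin_center (a point): Small flat round aluminium balm tin, diameter 44 mm, 18 mm tall, with a paper disc on its lid, lying flat, loose. The point is its centre, 9 mm above its underside; z points up.
- coaster: Round glass coaster, diameter 90 mm, 6 mm thick, stuck down on the stand. Origin at the centre of its underside, z up; its y axis lies along the row: the speaker and the plant stand 250 mm from it, one on its +y side and one on its -y side (which is which varies).
- speaker: Round grey fabric-covered speaker, diameter 80 mm, 60 mm tall, loose, at one end of the row. Origin at the centre of its underside.
- plant: Succulent in a round grey concrete pot, pot diameter 76 mm at the rim, 53 mm tall, 75 mm with the leaves, loose, at the other end of the row. Origin at the centre of the pot's underside.
- remote: Black remote control, 150 x 42 x 18 mm, lying at the right end of the stand (-y), long side along its x; a bystander, loose. Origin at the centre of its underside.
- bin: White plastic tilt-out bin at the left end of the stand (+y), about 200 x 180 x 180 mm, its tilted front towards -x; a fixed bystander. Origin at the centre of its underside.

How it is judged:
At the end, for the whole second after the job is handed in: At rest, released: cup upright on the coaster (within 12 mm of centre); vase upright, and pill case flat, lid up, on the stand, each within 15 mm of the row line and 110 to 140 mm from the coaster and from the speaker (vase) or plant (case); tin flat on the case, within 12 mm of centre (horizontal distance between cup_center and coaster below 0.012 m and z of cup_center in the frame of coaster between 0.0395 and 0.0475 m and x of vase_center in the frame of coaster between -0.015 and 0.015 m and horizontal distance between vase_center and speaker between 0.11 and 0.14 m and horizontal distance between vase_center and coaster between 0.11 and 0.14 m and height (world z) of vase_center between 0.049 and 0.057 m and x of pill_case_center in the frame of coaster between -0.015 and 0.015 m and horizontal distance between pill_case_center and plant between 0.11 and 0.14 m and horizontal distance between pill_case_center and coaster between 0.11 and 0.14 m and height (world z) of pill_case_center between 0.008 and 0.016 m and horizontal distance between tin_center and pill_case_center below 0.012 m and z of tin_center in the frame of pill_case_center between 0.017 and 0.025 m and angle between each of cup_center, vase_center, pill_case_center, tin_center's own z axis and vertical below 0.12 rad and linear speed of each of cup, vase, pill_case, tin below 0.02 m/s); the robot touches nothing.
It fails at once if the speaker is moved more than 20 mm (distance of speaker from where it was at the start of the episode above 0.02 m).
It fails at once if the plant is moved more than 20 mm (distance of plant from where it was at the start of the episode above 0.02 m).
It fails at once if the remote is moved more than 20 mm (distance of remote from where it was at the start of the episode above 0.02 m).
It also fails if it takes over 96 s, if anything falls off the work surface, if the arm or the gripper's body presses on something with over 40 N, if the wrist force passes 120 N, or if a joint passes its speed limit or range.

## Robot

A 6-joint arm with a two-finger parallel gripper is mounted at the origin on the work surface. World frame = base frame: x ahead of the robot, y to its left, z up, the work surface at z = 0. Lengths are in m, angles in rad, forces in N, time in s.
With the tool pointing down it reaches from about 0.375 to 0.9 m from the base axis. Payload 3.1 kg.
Tool frame: the origin (TCP) lies between the finger pads; the fingertips stand 25 mm ahead of it and the grasp point (between the pads) lies 6 mm ahead of it; x points along the fingers, y is the direction in which the jaws open and shut, and the axes are right-handed (so a half turn about x gives the same grasp; the last joint's range is limited). The gripper opens to 85 mm and grips with 20 to 120 N. Pads are 22 mm wide; open, the fingers measure 114 mm over their backs; the gripper's body (76 mm by 85 mm) begins 54 mm behind the grasp point. The pads swing forward as they close: fully open they stand 13 mm farther back than shut.
Start: joints at [-1.377, 0.527, 1.433, -0, 1.181, -0.178], TCP at [0.227, -0.582, 0.256] pointing down, gripper open.
Joint ranges: [-3.08, 3.08], [-0.75, 2.2], [0.22, 2.44], [-1.43, 4.57], [0, 2.65], [-2.85, 2.85]. Speed limits (rad/s): [2.79, 2.79, 3.14, 3.14, 3.14, 3.14].

## Interface

Orientations are given as a unit quaternion [x, y, z, w].
In Python, from station import manip, viewer, workorder gives the robot as it stands.
- The arm moves only by the shell command python3 -m crank 'ROWS' [FORCE]. ROWS is JSON, one flat list of numbers, 5 for each row, row after row: the opening, from 0 (shut) to 1 (fully open), then the shift along the world's x, y, z in mm, then the turn about the world's z in rad. A call has 1 to 10 rows; each row is the pose to reach, as a shift and turn from the pose commanded when the call began; what a row does not reach only later rows make up. A row lasts 1/8 s, in which the tool goes at most 62.5 mm and 10.7 degrees, less where a joint would pass 70% of its speed; a pose out of reach is approached as far as the arm can. A call with a gripper value outside its range is refused whole. The fingers move at their own pace and stop on an object; FORCE is the grip in N (left out, the last holds). Time passes only in rows, so rows that repeat a pose let the fingers close. It gives the time, the measured TCP pose, the force and the opening at its end, in the units of the state.
- manip.sense(): the state, without advancing time (a new reading comes with each control period).
- viewer.snapshot(name): name is "side" or "top"; returns a dict with "img" (400x640x3 uint8, red, green, blue), "range_z" (400x640 float32, m along the optical axis (not along the pixel's ray), 0 where there is no reading), "fx", "fy", "cx", "cy" (pixels), "origin" and "attitude" of the camera in the world. Camera axes: x right, y down, z forward; pixel columns grow to the right and rows downward; lengths in m; the calibration is good to about 2 mm. A picture is of the moment at which its call begins.
- workorder.sign_off(): hands the job in, once; it reports no verdict.
The state is a dict: "t": time; "q": joint angles; "qd": joint speeds; "tau": joint torques, N m; "tcp_pos": TCP position; "tool_rot": TCP orientation; "force": force on the tool from outside, world axes, zero at the start; "ft_torque": the same for the moment, N m; "finger_gap": opening from 0.0 (shut) to 1.0 (fully open).
Only numpy, scipy, OpenCV 4.12 (cv2) and the standard library are available. Lean on these libraries where they do the work, as an engineer would, in place of code of your own. Each camera call takes 0.05 s, during which the arm holds its last target.

## Working session

There is one attempt and no reset: what is moved stays moved. The work goes in short steps, Python scripts to look and compute and a shell command to move; the robot and the scene stay as the last step left them, time stands still between calls to the robot, and variables do not carry over. Pictures are saved under pics/ and viewed, and the job is handed in when it is done.

```bash
mkdir -p pics; ls
python3 - <<'E'
from station import manip, viewer
import cv2,numpy as np
s=manip.sense();print(s)
for n in("top","side"):
    d=viewer.snapshot(n);cv2.imwrite(f"pics/{n}0.png",cv2.cvtColor(d["img"],cv2.COLOR_RGB2BGR));print(n,{k:v for k,v in d.items() if k not in("img","range_z")})
    np.savez(f"{n}0.npz",**d)
E
```

```text
pics
{'t': 0.0, 'q': array([-1.37752507e+00,  5.28470984e-01,  1.43392858e+00, -9.55319867e-08,
        1.18139608e+00, -1.78483190e-01]), 'qd': array([ 0.00087484,  0.00169294,  0.00093463, -0.00014994, -0.00345354,
        0.0011166 ]), 'tau': array([ 3.19894407e-04, -4.42341828e+01, -1.78025651e+01, -1.98696875e-04,
        8.45996401e-03, -1.38157031e-05]), 'tcp_pos': array([ 0.22693704, -0.58161922,  0.25532225]), 'tool_rot': array([-0.69492031, -0.13145828,  0.69493189, -0.12990058]), 'force': array([-0.37343893,  0.16620426,  0.38641145]), 'ft_torque': array([ 0.08498994, -0.00729743,  0.00286829]), 'finger_gap': 0.9975462654659469}
top {'fx': 430.4450270900702, 'fy': 430.4450270900702, 'cx': 322.9219062900201, 'cy': 193.68212235699497, 'origin': array([0.22613437, 0.0624394 , 1.53835491]), 'attitude': array([-0.69360058,  0.71210102, -0.07725261,  0.07656643])}
side {'fx': 408.04000674624143, 'fy': 408.04000674624143, 'cx': 322.64603005788206, 'cy': 193.87377221247922, 'origin': array([0.11852658, 0.7347317 , 1.04281979]), 'attitude': array([-0.24108661,  0.91023178, -0.32468483,  0.08907921])}
```

View pics/top0.png

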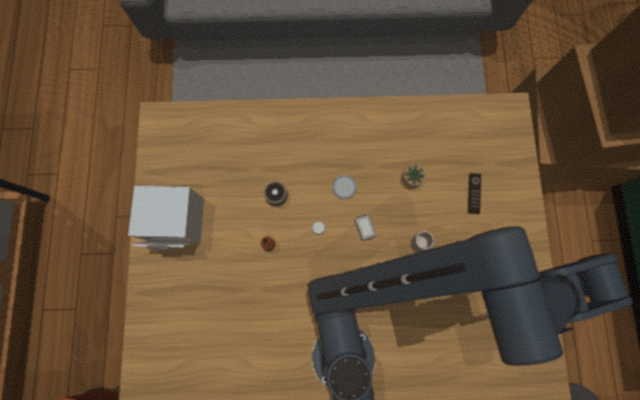

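View pics/side0.png

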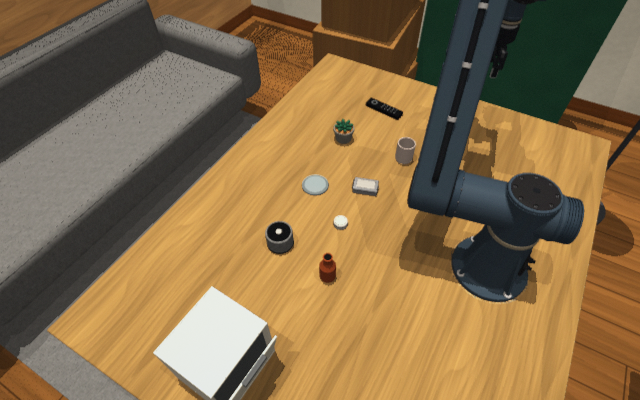

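The top picture shows the speaker at (275,193), coaster (344,187), plant (413,177), tin (318,228), case (365,228), cup (423,241), vase (267,243) and remote (475,193). Nothing is hidden by the arm. Next I'll build point clouds.

```bash
cat > h.py <<'E'
import numpy as np,cv2
from scipy.spatial.transform import Rotation as R
def cloud(d):
    z=d["range_z"];v,u=np.indices(z.shape)
    p=np.stack([(u-d["cx"])/d["fx"]*z,(v-d["cy"])/d["fy"]*z,z],-1)
    w=p@R.from_quat(d["attitude"]).as_matrix().T+d["origin"]
    w[z<=0]=np.nan
    return w
def proj(d,p):
    c=(np.asarray(p)-d["origin"])@R.from_quat(d["attitude"]).as_matrix()
    return c[...,0]/c[...,2]*d["fx"]+d["cx"],c[...,1]/c[...,2]*d["fy"]+d["cy"]
E
python3 - <<'E'
from h import *
px=dict(speaker=(275,193),coaster=(344,187),plant=(413,177),tin=(318,228),case=(365,228),cup=(423,241),vase=(267,243),remote=(475,193))
t=dict(np.load("top0.npz"));s=dict(np.load("side0.npz"))
W=cloud(t);S=cloud(s)
fl=W[120:150,200:500];print("table z",np.nanmedian(fl[...,2]),np.nanstd(fl[...,2]))
for n,(u,v) in px.items():
    c=W[v,u]
    for nm,C in(("top",W),("side",S)):
        m=(np.hypot(C[...,0]-c[0],C[...,1]-c[1])<.075)&(C[...,2]>(.003 if n=="coaster" else .008))&(C[...,2]<.2)
        P=C[m]
        if len(P)<5: print(n,nm,len(P));continue
        zt=np.percentile(P[:,2],97)
        T=P[P[:,2]>zt-.008]
        (mc,r,a)=cv2.minAreaRect((T[:,:2]*1000).astype(np.float32))
        print(n,nm,len(P),"top z %.3f"%zt,"topmean",T[:,:2].mean(0).round(4),"rect",np.round(mc,1),np.round(r,1),round(a,1),"all mid",((P.max(0)+P.min(0))/2)[:2].round(4),np.ptp(P,axis=0)[:2].round(3))
for n,d in(("top",t),("side",s)):
    im=cv2.cvtColor(d["img"],cv2.COLOR_RGB2BGR)
    c=im[160:260,250:490] if n=="top" else im[90:290,250:450]
    cv2.imwrite(f"pics/{n}z.png",cv2.resize(c,None,fx=3,fy=3,interpolation=cv2.INTER_CUBIC))
E
```

```text
table z -0.0013311575203973636 0.0036470591426714773
speaker top 450 top z 0.066 topmean [0.5647 0.2277] rect [565.5 227.6] [77.9 75.4] 75.6 all mid [0.5654 0.2274] [0.08  0.109]
speaker side 740 top z 0.065 topmean [0.5649 0.2254] rect [565.7 225.2] [75.8 78.6] 33.2 all mid [0.5647 0.2242] [0.08 0.08]
coaster top 426 top z 0.012 topmean [ 0.5899 -0.0192] rect [586.7 -23. ] [134.1 137.2] 55.7 all mid [ 0.5896 -0.0213] [0.144 0.146]
coaster side 554 top z 0.011 topmean [ 0.5914 -0.0232] rect [590.8 -22. ] [140.4 141.9] 16.5 all mid [ 0.5889 -0.0227] [0.144 0.143]
plant top 362 top z 0.073 topmean [ 0.6158 -0.2695] rect [ 615.5 -269.1] [58.4 55.6] 55.3 all mid [ 0.6162 -0.269 ] [0.075 0.076]
plant side 378 top z 0.076 topmean [ 0.6133 -0.2703] rect [ 614.4 -270.2] [56.6 59.7] 12.3 all mid [ 0.6154 -0.2726] [0.077 0.075]
tin top 129 top z 0.023 topmean [0.4399 0.0797] rect [440.6  79. ] [39.1 39.8] 89.5 all mid [0.4452 0.0749] [0.121 0.099]
tin side 154 top z 0.023 topmean [0.4405 0.0746] rect [441.2  74.9] [41.4 41.4] 77.6 all mid [0.4409 0.0749] [0.042 0.045]
case top 356 top z 0.029 
[... 300 characters left out ...]
 [59.2 58.8] 40.5 all mid [ 0.3894 -0.2772] [0.077 0.074]
cup side 427 top z 0.078 topmean [ 0.3801 -0.2869] rect [ 381.  -286.8] [59.  63.7] 31.9 all mid [ 0.3807 -0.2809] [0.061 0.082]
vase top 174 top z 0.109 topmean [0.3883 0.2551] rect [388.9 255.4] [24.1 23. ] 87.2 all mid [0.3889 0.2412] [0.116 0.113]
vase side 402 top z 0.109 topmean [0.3876 0.2511] rect [386.8 250.8] [23.8 23.6] 29.8 all mid [0.3879 0.2526] [0.046 0.043]
remote top 466 top z 0.022 topmean [ 0.5527 -0.491 ] rect [ 552.4 -491.6] [ 41.4 146.5] 82.6 all mid [ 0.5518 -0.5098] [0.148 0.093]
remote side 315 top z 0.023 topmean [ 0.5488 -0.4944] rect [ 551.4 -496.8] [ 48.  146.3] 81.2 all mid [ 0.5515 -0.4939] [0.147 0.064]
```

View pics/topz.png

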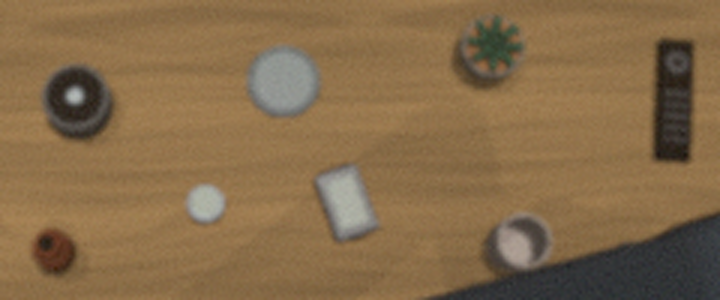

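View pics/sidez.png

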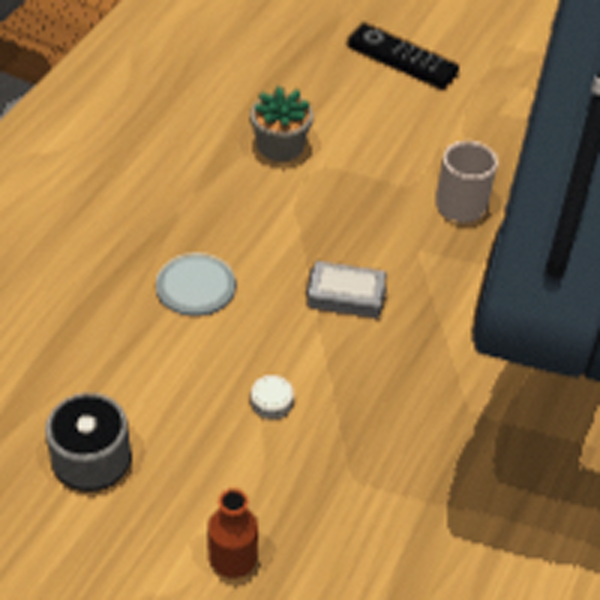

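Run:
```python
from h import *
t=dict(np.load("top0.npz"));s=dict(np.load("side0.npz"))
print(R.from_quat([-0.69492031, -0.13145828,  0.69493189, -0.12990058]).as_matrix().round(3))
# coaster by template fit: compare colour in a disc vs ring
for d in(t,s):
    im=cv2.GaussianBlur(d["img"],(3,3),0).astype(float)
    sat=im[...,0]-im[...,2]   # wood: R>>B
    a=np.linspace(0,2*np.pi,72,endpoint=False)
    best=[]
    def samp(c,r,z):
        u,v=proj(d,np.stack([c[0]+r*np.cos(a),c[1]+r*np.sin(a),z+0*a],-1))
        return cv2.remap(sat.astype(np.float32),u.astype(np.float32)[None],v.astype(np.float32)[None],1).mean()
    for x in np.arange(.575,.606,.001):
        for y in np.arange(-.037,-.006,.001):
            best.append((samp((x,y),.050,.004)-samp((x,y),.040,.006),x,y))
    best.sort(reverse=True);print(np.mean(best[:5],0))
```

```text
[[-0.     0.363 -0.932]
 [ 0.002 -0.932 -0.363]
 [-1.    -0.002 -0.   ]]
[ 5.24675171e+01  5.89800000e-01 -2.14000000e-02]
[ 9.85651047e+01  5.89400000e-01 -2.32000000e-02]
```

```bash
python3 -m crank '[1,60,140,0,-0.05, 1,120,280,-20,-0.106, 1,210,491,-60,-0.106, 1,210,491,-90,-0.106, 1,210,491,-100,-0.106, 1,210,491,-120,-0.106, 1,210,491,-130,-0.106, 1,210,491,-130,-0.106,1,210,491,-130,-0.106,1,210,491,-130,-0.106]' 40
python3 - <<'E'
from station import viewer
from h import *
for n in("top","side"):
    d=viewer.snapshot(n);im=cv2.cvtColor(d["img"],cv2.COLOR_RGB2BGR)
    c=im[160:260,250:490] if n=="top" else im[90:290,250:450]
    cv2.imwrite(f"pics/{n}1.png",cv2.resize(c,None,fx=3,fy=3,interpolation=cv2.INTER_CUBIC))
E
```

```text
t: 1.35
tcp_pos: [0.4365, -0.0877, 0.1249]
tool_rot: [-0.699, -0.097, 0.702, -0.095]
force: [-0.6, -0.1, 0.4]
finger_gap: 1.001
```

View pics/side1.png

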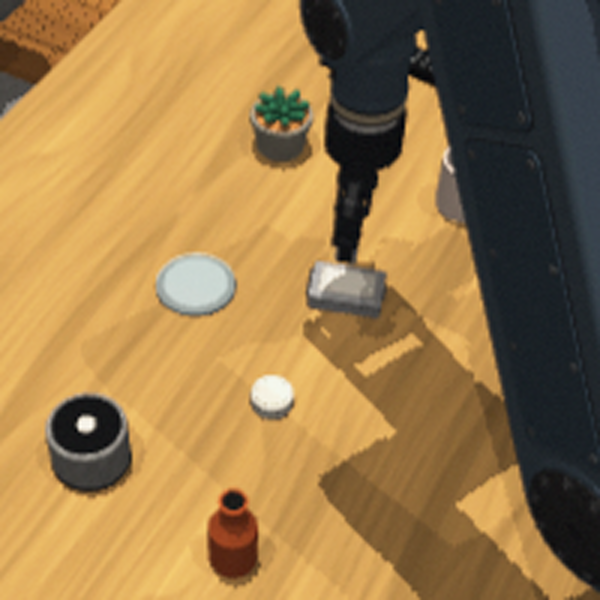

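```bash
python3 -m crank '[1,0,0,-30,0,1,0,0,-60,0,1,0,0,-60,0,1,0,0,-60,0]'
```

```text
t: 1.95
tcp_pos: [0.4374, -0.0925, 0.0672]
tool_rot: [0.701, 0.093, -0.701, 0.093]
force: [0.4, -0.4, -0.2]
finger_gap: 0.998
```

```bash
python3 -m crank '[1,0,2,-20,0,1,0,2,-37,0,1,0,2,-37,0,0,0,2,-37,0,0,0,2,-37,0,0,0,2,-37,0,0,0,2,-37,0,0,0,2,-37,0,0,0,2,-37,0,0,0,2,-37,0]' 50
```

```text
t: 3.2
tcp_pos: [0.4378, -0.0897, 0.0305]
tool_rot: [0.702, 0.093, -0.7, 0.094]
force: [-0.1, -1.2, 7.2]
finger_gap: 0.595
```

```bash
python3 -m crank '[0,0,0,20,0,0,0,0,60,0,0,60,-20,60,0,0,115,-40,60,0,0,165,-56,60,0,0,165,-56,60,0,0,165,-56,60,0,0,165,-56,60,0]' 50
python3 - <<'E'
from station import viewer
from h import *
for n in("top","side"):
    d=viewer.snapshot(n);im=cv2.cvtColor(d["img"],cv2.COLOR_RGB2BGR)
    c=im[160:260,250:490] if n=="top" else im[90:290,250:450]
    cv2.imwrite(f"pics/{n}2.png",cv2.resize(c,None,fx=3,fy=3,interpolation=cv2.INTER_CUBIC))
E
```

```text
t: 4.2
tcp_pos: [0.6001, -0.1444, 0.0891]
tool_rot: [-0.7, -0.094, 0.702, -0.093]
force: [0.4, 0.2, -0.6]
finger_gap: 0.596
```

View pics/side2.png

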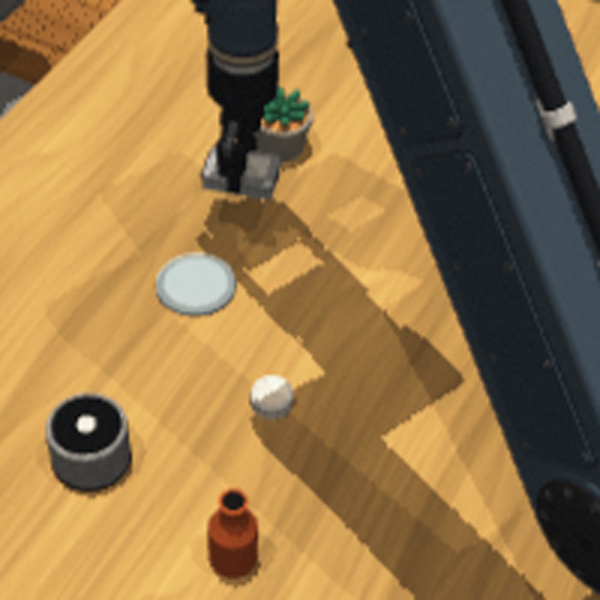

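The case is gripped, level and off the table (side view, around (240,170)). Lowering it now.

```bash
python3 -m crank '[0,0,0,-30,0,0,0,0,-50,0,0,0,0,-59,0,0,0,0,-59,0,0,0,0,-59,0,1,0,0,-58,0,1,0,0,-58,0,1,0,0,-58,0,1,0,0,-58,0]'; python3 -m crank '[1,0,0,30,0,1,0,0,80,0,1,-60,60,90,0,1,-120,120,90,0,1,-163,222,90,0,1,-163,222,90,0,1,-163,222,90,0,1,-163,222,90,0]'
python3 - <<'E'
from station import viewer
from h import *
for n in("top","side"):
    d=viewer.snapshot(n);im=cv2.cvtColor(d["img"],cv2.COLOR_RGB2BGR)
    np.savez(n+"3.npz",**d)
    c=im[160:260,250:490] if n=="top" else im[90:290,250:450]
    cv2.imwrite(f"pics/{n}3.png",cv2.resize(c,None,fx=3,fy=3,interpolation=cv2.INTER_CUBIC))
    C=cloud(d)
    m=(np.hypot(C[...,0]-.603,C[...,1]+.146)<.06)&(C[...,2]>.018)&(C[...,2]<.05)
    P=C[m];print(n,len(P),P.mean(0),np.percentile(P[:,2],[5,50,95]),cv2.minAreaRect((P[:,:2]*1000).astype(np.float32)))
E
```

```text
t: 5.42
tcp_pos: [0.6021, -0.1453, 0.0313]
tool_rot: [-0.701, -0.094, 0.701, -0.094]
force: [1.3, -0.8, 0.3]
finger_gap: 0.999
t: 6.42
tcp_pos: [0.4374, 0.0784, 0.1215]
tool_rot: [-0.7, -0.095, 0.701, -0.095]
force: [1.4, -0.4, 0.7]
finger_gap: 1.0
top 284 [ 0.60080057 -0.14054918  0.02295443] [0.01870233 0.02255273 0.02795568] ((601.6883544921875, -140.36196899414062), (83.71050262451172, 52.13650894165039), 15.366482734680176)
side 121 [ 0.61988325 -0.13403715  0.02446167] [0.01932078 0.02513932 0.02824548] ((620.5166625976562, -142.06808471679688), (45.64822006225586, 56.787593841552734), 16.568647384643555)
```

View pics/side3.png

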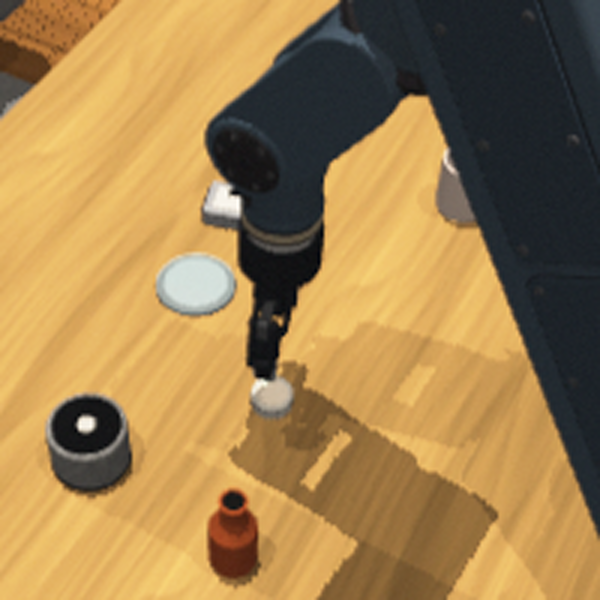

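View pics/top3.png

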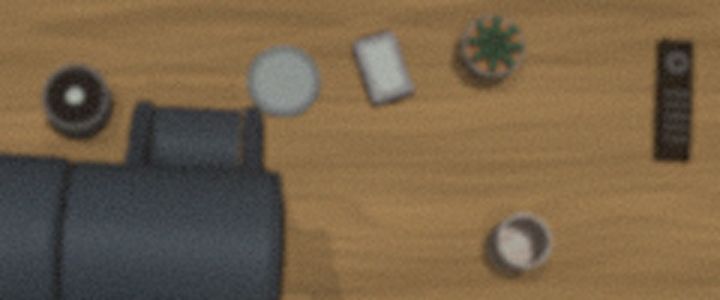

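```bash
python3 -m crank '[1,2,-1,-40,0,1,2,-1,-80,0,1,2,-1,-90,0,1,2,-1,-90,0,0,2,-1,-90,0,0,2,-1,-90,0,0,2,-1,-90,0,0,2,-1,-90,0,0,2,-1,-90,0,0,2,-1,-90,0]' 30;python3 -m crank '[0,0,0,0,0,0,0,0,30,0,0,0,0,80,0,0,0,60,120,0,0,0,120,120,0,0,0,120,120,0,0,0,120,120,0]'
python3 - <<'E'
from station import viewer
from h import *
for n in("top","side"):
    d=viewer.snapshot(n);im=cv2.cvtColor(d["img"],cv2.COLOR_RGB2BGR)
    np.savez(n+"4.npz",**d)
    c=im[160:260,250:490] if n=="top" else im[90:290,250:450]
    cv2.imwrite(f"pics/{n}4.png",cv2.resize(c,None,fx=3,fy=3,interpolation=cv2.INTER_CUBIC))
    C=cloud(d)
    m=(np.hypot(C[...,0]-.603,C[...,1]+.146)<.06)&(C[...,2]>.021)&(C[...,2]<.05)
    P=C[m];print(n,len(P),P.mean(0),np.percentile(P[:,2],[5,50,95]),cv2.minAreaRect((P[:,:2]*1000).astype(np.float32)))
E
```

```text
t: 7.78
tcp_pos: [0.4417, 0.0757, 0.0326]
tool_rot: [0.702, 0.094, -0.7, 0.094]
force: [0.0, -1.2, 7.2]
finger_gap: 0.496
t: 8.65
tcp_pos: [0.4405, 0.196, 0.1515]
tool_rot: [-0.701, -0.094, 0.701, -0.095]
force: [-0.1, -0.2, -0.6]
finger_gap: 0.494
top 210 [ 0.60249797 -0.14193667  0.02435175] [0.02128246 0.02407053 0.02811536] ((601.0010375976562, -140.1071319580078), (79.77156066894531, 52.005104064941406), 16.196212768554688)<stdin>:10: RuntimeWarning: Mean of empty slice.
  ret = um.true_divide(
Traceback (most recent call last):
IndexError: index -1 is out of bounds for axis 0 with size 0
```

View pics/side4.png

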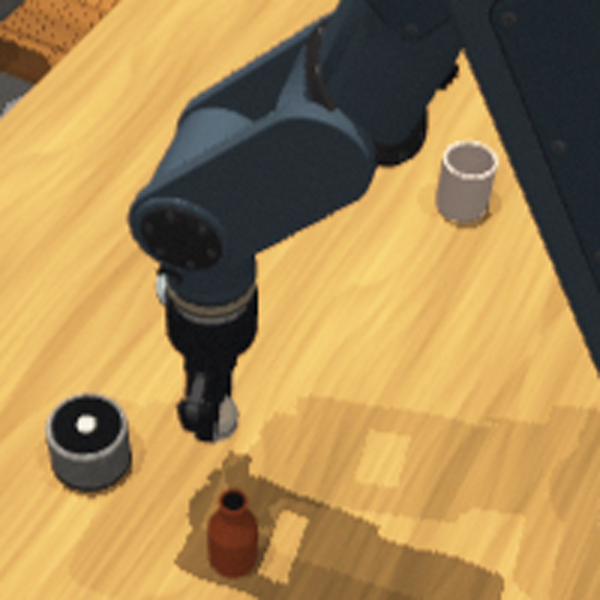

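```bash
python3 -m crank '[0,20,-60,0,0,0,50,-120,0,0,0,80,-180,0,0,0,110,-240,0,0,0,140,-300,-20,0,0,161,-341,-40,0,0,161,-341,-50,0,0,161,-341,-50,0,0,161,-341,-50,0]'
python3 - <<'E'
from station import viewer
from h import *
for n in("side",):
    d=viewer.snapshot(n);im=cv2.cvtColor(d["img"],cv2.COLOR_RGB2BGR)
    c=im[90:240,250:450]
    cv2.imwrite(f"pics/{n}5.png",cv2.resize(c,None,fx=4,fy=4,interpolation=cv2.INTER_CUBIC))
E
```

```text
t: 9.88
tcp_pos: [0.6007, -0.1442, 0.1012]
tool_rot: [-0.7, -0.094, 0.702, -0.093]
force: [-0.3, 0.5, -0.2]
finger_gap: 0.495
```

View pics/side5.png

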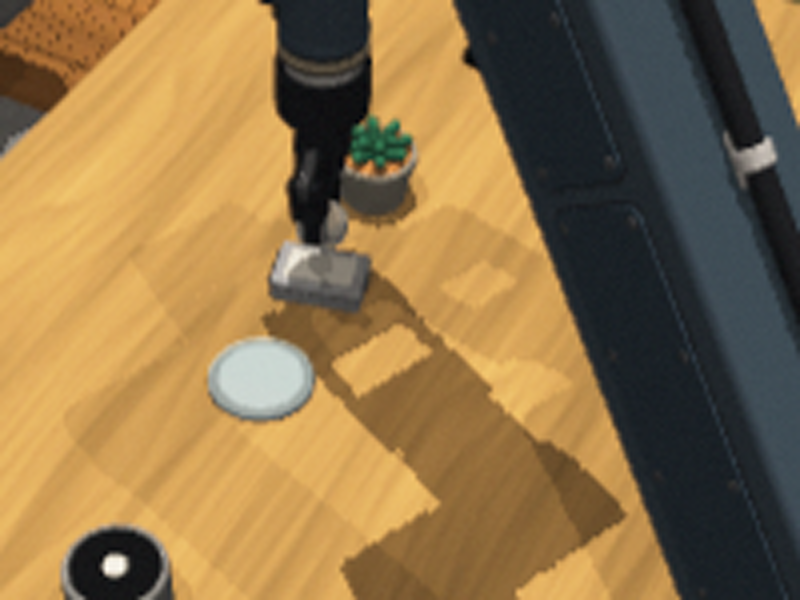

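The tin (about (335,220) in the crop) hangs above the case (320,275), clear of the plant. Lowering it.

```bash
python3 -m crank '[0,0,0,-20,0,0,0,0,-40,0,0,0,0,-45,0,0,0,0,-45,0,0,0,0,-45,0,1,0,0,-45,0,1,0,0,-45,0,1,0,0,-45,0,1,0,0,-45,0]'; python3 -m crank '[1,0,0,30,0,1,0,0,90,0,1,-60,-30,110,0,1,-120,-80,110,0,1,-180,-110,110,0,1,-220,-140,110,0,1,-220,-140,110,0,1,-220,-140,110,0]'
python3 - <<'E'
from station import viewer
from h import *
for n in("top","side"):
    d=viewer.snapshot(n);im=cv2.cvtColor(d["img"],cv2.COLOR_RGB2BGR)
    np.savez(n+"6.npz",**d)
    c=im[160:260,250:490] if n=="top" else im[90:290,250:450]
    cv2.imwrite(f"pics/{n}6.png",cv2.resize(c,None,fx=3,fy=3,interpolation=cv2.INTER_CUBIC))
    C=cloud(d)
    for lo,hi in((.018,.033),(.036,.06)):
      P=C[(np.hypot(C[...,0]-.603,C[...,1]+.143)<.06)&(C[...,2]>lo)&(C[...,2]<hi)]
      if len(P): print(n,lo,len(P),P.mean(0),np.percentile(P[:,2],[5,50,95]),cv2.minAreaRect((P[:,:2]*1000).astype(np.float32)))
E
```

```text
t: 11.05
tcp_pos: [0.6021, -0.1454, 0.0562]
tool_rot: [-0.701, -0.094, 0.701, -0.094]
force: [-0.3, 1.0, -0.2]
finger_gap: 1.005
t: 12.05
tcp_pos: [0.3818, -0.2859, 0.1665]
tool_rot: [0.701, 0.093, -0.701, 0.093]
force: [1.1, -0.2, 0.2]
finger_gap: 1.0
top 0.018 180 [ 0.59914926 -0.13888062  0.02317924] [0.01875804 0.02267535 0.02913766] ((601.0906982421875, -139.83189392089844), (85.07418060302734, 52.75728988647461), 15.18490219116211)
top 0.036 111 [ 0.60064731 -0.14018034  0.04123749] [0.0366845  0.04099876 0.04762087] ((601.0662231445312, -140.36338806152344), (40.03535079956055, 41.74800109863281), 87.06803894042969)
side 0.018 183 [ 0.59693158 -0.13923274  0.02437013] [0.01985204 0.02436055 0.02906485] ((601.0425415039062, -144.68922424316406), (84.67706298828125, 54.83991241455078), 18.802459716796875)
side 0.036 102 [ 0.5999835  -0.14324884  0.04263432] [0.03804925 0.04253236 0.04643971] ((600.9303588867188, -144.54342651367188), (40.00372314453125, 43.388641357421875), 40.09417724609375)
```

View pics/side6.png

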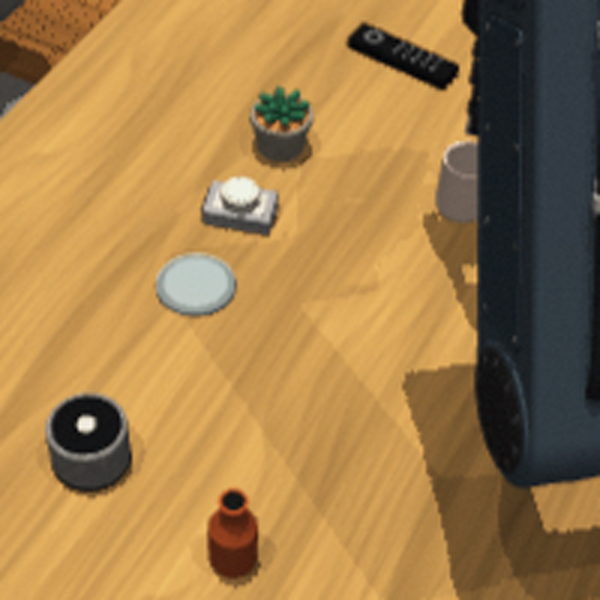

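View pics/top6.png

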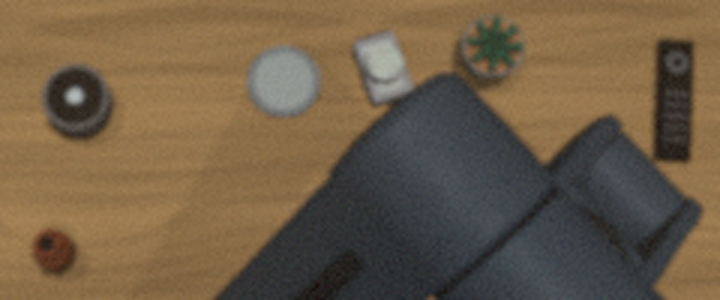

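The tin sits centred on the case to about 1 mm. Next is the cup.

```bash
python3 -m crank '[1,-1,0,-40,0,1,-1,0,-80,0,1,-1,0,-112,0,1,-1,0,-112,0,0,-1,0,-112,0,0,-1,0,-112,0,0,-1,0,-112,0,0,-1,0,-112,0,0,-1,0,-112,0,0,-1,0,-112,0]' 35;python3 -m crank '[0,0,0,0,0,0,0,0,30,0,0,0,0,60,0,0,0,0,90,0,0,0,0,90,0,0,0,0,90,0]'
python3 - <<'E'
from station import viewer
from h import *
for n in("side","top"):
    d=viewer.snapshot(n);im=cv2.cvtColor(d["img"],cv2.COLOR_RGB2BGR)
    cv2.imwrite(f"pics/{n}7.png",im)
E
```

```text
t: 13.4
tcp_pos: [0.3819, -0.2859, 0.0556]
tool_rot: [0.702, 0.093, -0.7, 0.094]
force: [3.5, 1.7, 7.0]
finger_gap: 0.702
t: 14.15
tcp_pos: [0.3805, -0.2848, 0.1437]
tool_rot: [-0.701, -0.094, 0.701, -0.093]
force: [-0.2, -0.8, -2.8]
finger_gap: 0.706
```

View pics/side7.png

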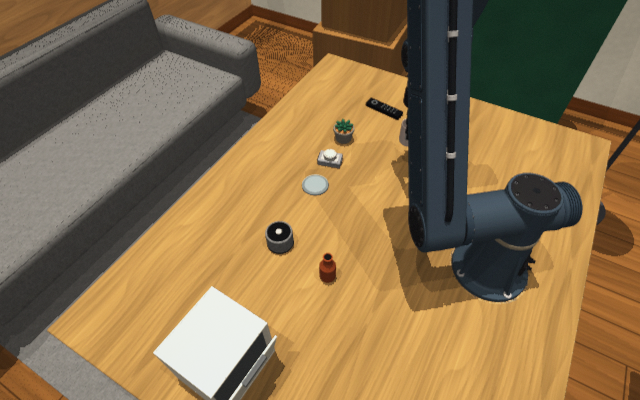

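```bash
python3 -m crank '[0,30,45,0,0,0,65,85,0,0,0,100,125,0,0,0,135,165,0,0,0,170,210,0,0,0,195,245,-10,0,0,209,262,-40,0,0,209,262,-50,0,0,209,262,-50,0,0,209,262,-50,0]'
python3 - <<'E'
from station import viewer,manip
from h import *
print(manip.sense()["tcp_pos"])
for n in("side","top"):
    d=viewer.snapshot(n);im=cv2.cvtColor(d["img"],cv2.COLOR_RGB2BGR)
    C=cloud(d);P=C[(np.hypot(C[...,0]-.59,C[...,1]+.023)<.05)&(C[...,2]>.03)&(C[...,2]<.11)]
    if len(P):print(n,len(P),P.mean(0),P.min(0),P.max(0))
    c=im[90:240,250:450]
    cv2.imwrite(f"pics/{n}8.png",cv2.resize(c,None,fx=4,fy=4,interpolation=cv2.INTER_CUBIC))
E
```

```text
t: 15.5
tcp_pos: [0.5898, -0.0243, 0.0945]
tool_rot: [-0.701, -0.093, 0.701, -0.093]
force: [0.9, -0.6, -2.0]
finger_gap: 0.702
[ 0.58977859 -0.02430802  0.09454115]
side 274 [ 0.57524852 -0.01518016  0.07811388] [ 0.55643538 -0.05639522  0.03906016] [0.61142964 0.02030038 0.10992415]
```

View pics/side8.png

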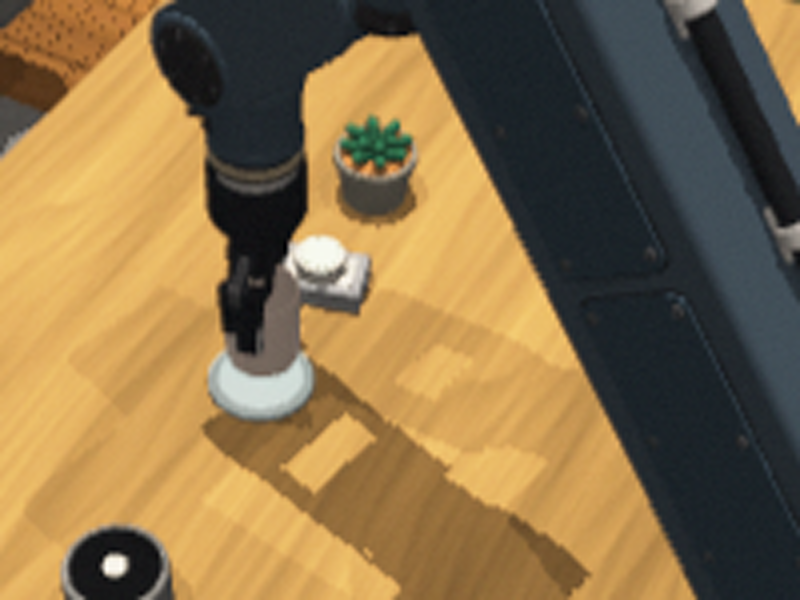

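```bash
python3 -m crank '[0,0,0,-20,0,0,0,0,-33,0,0,0,0,-33,0,0,0,0,-33,0,0.95,0,0,-33,0,0.95,0,0,-33,0,0.95,0,0,-33,0,1,0,0,-33,0,1,0,0,-33,0]'; python3 -m crank '[1,0,0,30,0,1,0,0,80,0,1,0,0,120,0,1,-60,40,130,0,1,-110,70,130,0,1,-150,110,130,0,1,-190,120,130,0,1,-190,120,130,0]'
python3 - <<'E'
from station import viewer,manip
from h import *
print(manip.sense()["tcp_pos"])
for n in("side","top"):
    d=viewer.snapshot(n);im=cv2.cvtColor(d["img"],cv2.COLOR_RGB2BGR)
    C=cloud(d);P=C[(np.hypot(C[...,0]-.59,C[...,1]+.023)<.05)&(C[...,2]>.073)&(C[...,2]<.095)]
    if len(P):print(n,len(P),P.mean(0),cv2.minAreaRect((P[:,:2]*1000).astype(np.float32)))
    c=im[90:290,250:450] if n=="side" else im[160:260,250:490]
    cv2.imwrite(f"pics/{n}9.png",cv2.resize(c,None,fx=3,fy=3,interpolation=cv2.INTER_CUBIC))
E
```

```text
t: 16.73
tcp_pos: [0.5901, -0.0232, 0.0613]
tool_rot: [0.701, 0.094, -0.701, 0.094]
force: [-0.2, -1.1, -0.1]
finger_gap: 0.997
t: 17.73
tcp_pos: [0.3956, 0.0979, 0.1912]
tool_rot: [-0.699, -0.095, 0.702, -0.094]
force: [-0.0, -0.6, 0.6]
finger_gap: 0.996
[0.39561506 0.097865   0.19121106]
side 115 [ 0.58728844 -0.02318109  0.07923908] ((587.7039184570312, -23.80358123779297), (59.84471130371094, 63.344844818115234), 9.756987571716309)
top 65 [ 0.58834978 -0.02042337  0.07967325] ((588.3609619140625, -18.97673797607422), (59.7033576965332, 59.00337219238281), 71.40237426757812)
```

View pics/side9.png

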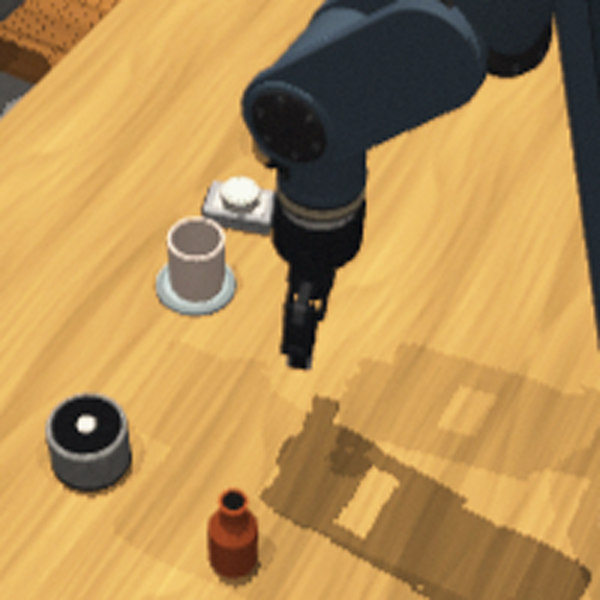

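View pics/top9.png

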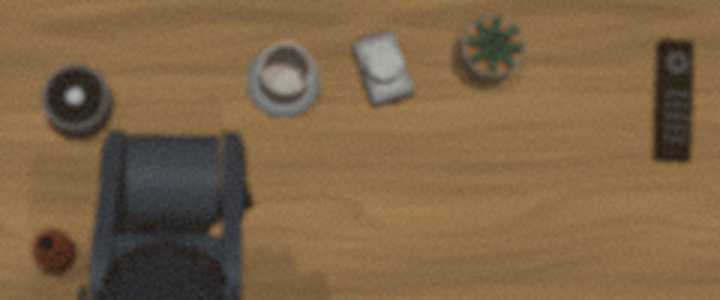

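The cup stands in the middle of the coaster, about 2 mm off. Last is the vase.

```bash
python3 -m crank '[1,-6,50,0,0,1,-12,100,0,0,1,-12,155,0,0,1,-12,155,0,0,1,-12,155,-20,0,1,-12,155,-20,0]'
python3 - <<'E'
from station import viewer,manip
from h import *
for n in("side",):
    d=viewer.snapshot(n);im=cv2.cvtColor(d["img"],cv2.COLOR_RGB2BGR)
    c=im[190:310,260:420]
    cv2.imwrite(f"pics/{n}10.png",cv2.resize(c,None,fx=4,fy=4,interpolation=cv2.INTER_CUBIC))
E
```

```text
t: 18.58
tcp_pos: [0.3883, 0.2507, 0.1704]
tool_rot: [-0.7, -0.093, 0.702, -0.094]
force: [-0.8, -0.2, -0.1]
finger_gap: 1.0
```

View pics/side10.png

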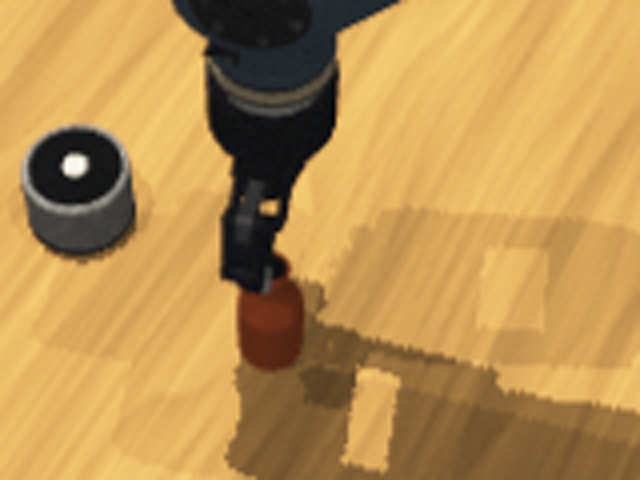

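Aligned over the vase, which is at about (270,300) in the crop. Descending and gripping.

```bash
python3 -m crank '[1,0,0,-40,0,1,0,0,-80,0,1,0,0,-105,0,1,0,0,-105,0,0,0,0,-105,0,0,0,0,-105,0,0,0,0,-105,0,0,0,0,-105,0,0,0,0,-105,0,0,0,0,-105,0]' 35;python3 -m crank '[0,0,0,0,0,0,0,0,20,0,0,0,0,50,0,0,0,0,80,0,0,0,0,80,0]'
python3 - <<'E'
from station import viewer,manip
from h import *
for n in("side",):
    d=viewer.snapshot(n);im=cv2.cvtColor(d["img"],cv2.COLOR_RGB2BGR)
    c=im[190:310,260:420]
    cv2.imwrite(f"pics/{n}11.png",cv2.resize(c,None,fx=4,fy=4,interpolation=cv2.INTER_CUBIC))
E
```

```text
t: 19.88
tcp_pos: [0.389, 0.2518, 0.0678]
tool_rot: [0.702, 0.094, -0.7, 0.094]
force: [0.2, -0.5, 4.6]
finger_gap: 0.518
t: 20.5
tcp_pos: [0.3893, 0.2523, 0.1484]
tool_rot: [0.703, 0.094, -0.699, 0.093]
force: [-0.1, -0.4, -3.0]
finger_gap: 0.521
```

View pics/side11.png

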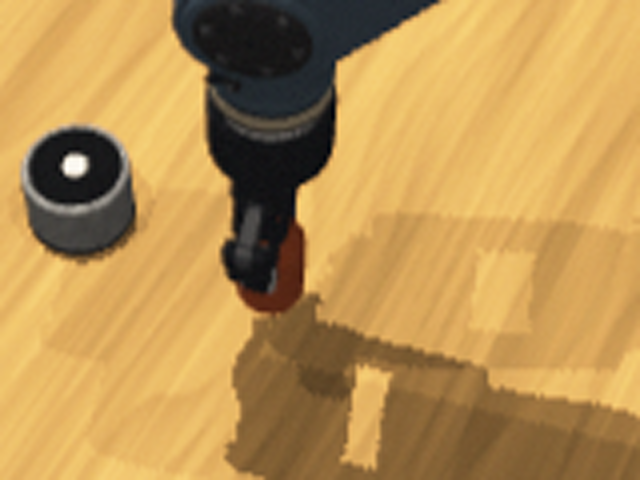

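```bash
python3 -m crank '[0,30,-40,10,0,0,65,-70,10,0,0,105,-95,10,0,0,145,-120,0,0,0,175,-140,-20,0,0,190,-150,-45,0,0,190,-150,-65,0,0,190,-150,-65,0,0,190,-150,-65,0]'
python3 - <<'E'
from station import viewer,manip
from h import *
for n in("side",):
    d=viewer.snapshot(n);im=cv2.cvtColor(d["img"],cv2.COLOR_RGB2BGR)
    c=im[130:270,240:420]
    cv2.imwrite(f"pics/{n}12.png",cv2.resize(c,None,fx=4,fy=4,interpolation=cv2.INTER_CUBIC))
E
```

```text
t: 21.68
tcp_pos: [0.5775, 0.1019, 0.0808]
tool_rot: [-0.7, -0.094, 0.701, -0.094]
force: [0.0, 0.1, -1.9]
finger_gap: 0.523
```

View pics/side12.png

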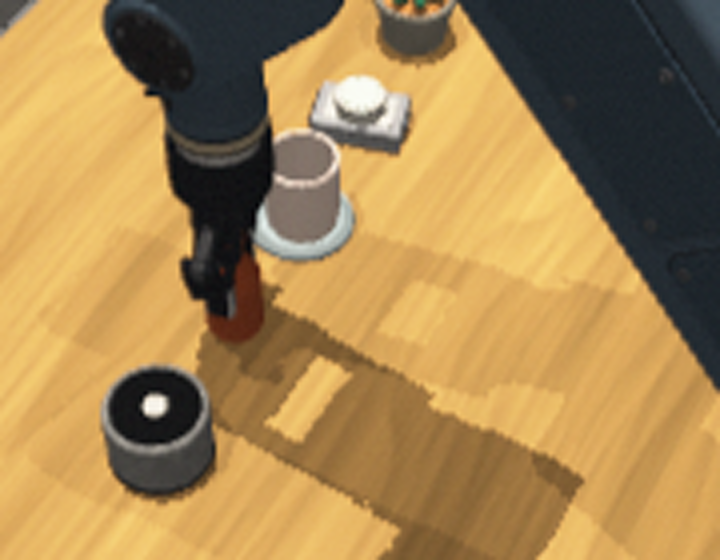

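```bash
python3 -m crank '[0,0,0,-8,0,0,0,0,-14,0,0,0,0,-14,0,0,0,0,-14,0]'; python3 -m crank '[0.7,0,0,0,0,0.9,0,0,0,0,1,0,0,0,0,1,0,0,0,0,1,0,0,0,0,1,0,0,30,0]'; python3 -m crank '[1,0,0,40,0,1,0,0,90,0,1,0,0,110,0,1,-60,0,120,0,1,-110,0,120,0,1,-150,0,120,0,1,-180,0,120,0,1,-180,0,120,0]'
python3 - <<'E'
from station import viewer,manip
from h import *
for n in("side","top"):
    d=viewer.snapshot(n);im=cv2.cvtColor(d["img"],cv2.COLOR_RGB2BGR)
    c=im[90:290,250:450] if n=="side" else im[160:260,250:490]
    cv2.imwrite(f"pics/{n}13.png",cv2.resize(c,None,fx=3,fy=3,interpolation=cv2.INTER_CUBIC))
    C=cloud(d)
    for nm,x,y,lo,hi in(("vase lip",.578,.102,.098,.13),("vase body",.578,.102,.012,.06),("cup",.59,-.023,.073,.095),("tin",.602,-.143,.036,.06),("case",.602,-.143,.018,.033),("speaker",.565,.226,.055,.08),("plant",.6155,-.27,.04,.1),("remote",.552,-.493,.012,.05)):
      P=C[(np.hypot(C[...,0]-x,C[...,1]-y)<(.09 if nm=="remote" else .05))&(C[...,2]>lo)&(C[...,2]<hi)]
      if len(P)>3:
        r=cv2.minAreaRect((P[:,:2]*1000).astype(np.float32));print(n,nm,len(P),P.mean(0).round(4),np.round(r[0],1),np.round(r[1],1))
E
```

```text
t: 22.22
tcp_pos: [0.5782, 0.1019, 0.0679]
tool_rot: [0.701, 0.094, -0.701, 0.094]
force: [-0.3, -0.7, 3.3]
finger_gap: 0.525
t: 22.98
tcp_pos: [0.5763, 0.1017, 0.0956]
tool_rot: [-0.699, -0.094, 0.703, -0.093]
force: [-0.3, -0.9, -0.0]
finger_gap: 0.997
t: 23.98
tcp_pos: [0.3954, 0.102, 0.2173]
tool_rot: [-0.7, -0.094, 0.702, -0.094]
force: [0.7, -0.1, 1.0]
finger_gap: 1.001
side vase lip 54 [0.5765 0.1011 0.1067] [576.7  99.7] [22.8 26.5]
side vase body 139 [0.5671 0.1148 0.0364] [570.1 112.4] [45.5 24. ]
side cup 120 [ 0.5873 -0.0227  0.0791] [588.4 -24.1] [62.2 62.2]
side tin 106 [ 0.5996 -0.1426  0.0425] [ 600.5 -143.8] [38.2 45.4]
side case 170 [ 0.6007 -0.1356  0.0248] [ 601.8 -142.8] [81.5 53.2]
side speaker 501 [0.5643 0.2256 0.0614] [565.3 224. ] [78.4 77. ]
side plant 23 [ 0.6302 -0.2428  0.0497] [ 631.3 -243.3] [ 7.8 42.4]
top vase lip 49 [0.5772 0.1053 0.1056] [577.3 105.7] [25.3 24. ]
top vase body 45 [0.5621 0.1048 0.0393] [571.9 103. ] [33.8 43.9]
top cup 66 [ 0.589  -0.0202  0.079 ] [587.9 -19.8] [59.2 59.6]
top tin 105 [ 0.6009 -0.1403  0.041 ] [ 601.8 -140.5] [40.  41.8]
top case 184 [ 0.5982 -0.1393  0.0231] [ 600.2 -141.1] [85.4 52.6]
top speaker 347 [0.5653 0.2284 0.0604] [565.8 228.2] [76.4 77.9]
top plant 355 [ 0.6135 -0.2664  0.0583] [ 616.  -269.2] [72.8 76.9]
top remote 408 [ 0.5546 -0.4913  0.0164] [ 553.6 -491.6] [ 43.6 150.3]
```

View pics/side13.png

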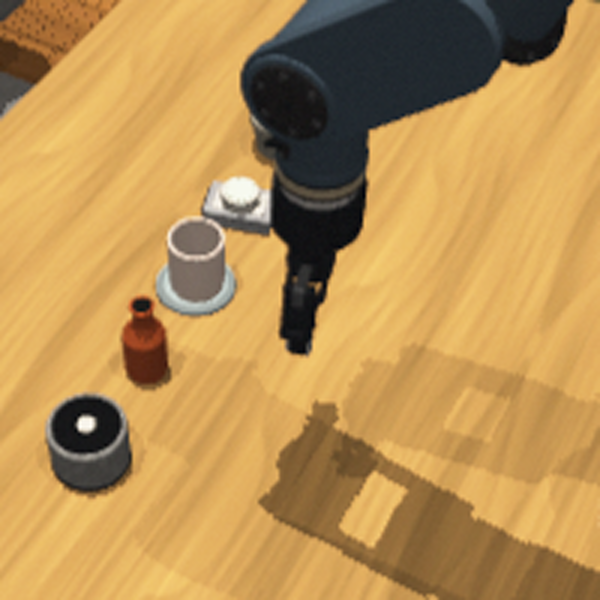

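View pics/top13.png

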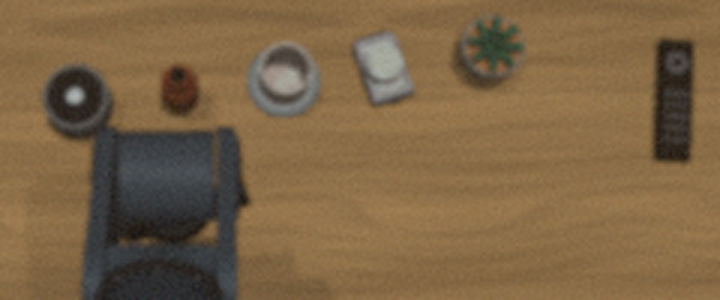

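All four pieces are in place and upright, and the arm is clear. I'll let it settle, then hand in.

```bash
python3 -m crank '[1,0,0,0,0,1,0,0,0,0,1,0,0,0,0,1,0,0,0,0]'; python3 -c "
from station import workorder
print(workorder.sign_off())"
```

```text
t: 24.58
tcp_pos: [0.3982, 0.1017, 0.2172]
tool_rot: [-0.701, -0.094, 0.701, -0.094]
force: [-0.0, 0.7, -0.2]
finger_gap: 0.999
the job is handed in; nothing more can be done
None
```

I placed the pill case, the tin on it, the cup on the coaster and the vase, then let go of everything and handed the job in at about 24.6 s. The sign-off gave no verdict.

My last camera checks, averaged over the two cameras, showed:

| Item | Measured position | Allowed |
|---|---|---|
| Cup | about 2 mm from the coaster centre, upright | 12 mm |
| Vase | about 125 mm from the coaster and 124 mm from the speaker, within 2 mm of the row line, upright | 110–140 mm, 15 mm off the line |
| Pill case | about 120 mm from the coaster and 129 mm from the plant, within 2 mm of the row line, lid up | 110–140 mm, 15 mm off the line |
| Tin | about 1 mm from the centre of the case, flat | 12 mm |

- **Unmoved items:** the top camera showed the speaker, plant and remote within about 2 mm of where they started. In the last side view the arm hid the remote and most of the plant, so only the top camera checks those two.
- **Camera disagreement:** the two cameras differed by 2 to 6 mm in y, most at the vase lip. The case is about 5 mm nearer the coaster than the exact midpoint. Both are inside the limits, so I corrected nothing.

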